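# Weigh out an order of stone strips

## Task

Weigh out the order of sawn stone strips: take strips from the slanted drip rack and set them one by one, gently, into the cardboard carton on the dial scale until the pointer comes to rest inside the tolerance sector set on the dial, then stop. Share the strips between both ends of the light carton so that it stays level and does not slide on the small platform. Leave the strips you do not need in the rack, and leave the mallet, chisel and slab alone.

Things in the scene. Friction and masses are not known exactly. Their poses are not given: they have to be found in the camera images.
- rack: fixed wooden drip rack, 142 (x) by 262 mm (y), origin on the table under its middle. Four slots in a row along y: centres of the strips' undersides at y = -78, -26, 26, 78 mm, 24 mm above the table; each has a sloping sill and on its -y side a leaning rest. Side rails 34 mm high at x = +-64 mm. 25 mm free between neighbours' faces; take the -y ones first
- strip1: sawn grey stone strip: block 18 mm thick (its x), 92 long (y), 50 high (z), 0.18 to 0.24 kg; origin at the centre of its underside, z to its top edge. Starts on its long edge in rack slot 1 (1 is at its -y end), leaning 0.6 rad from upright, top edge and its own -x face towards the rack's -y; the lower 18 mm of that face lie against the rest, the rest is free, nothing above it
- strip2: sawn grey stone strip: block 18 mm thick (its x), 92 long (y), 50 high (z), 0.18 to 0.24 kg; origin at the centre of its underside, z to its top edge. Starts on its long edge in rack slot 2 (1 is at its -y end), leaning 0.6 rad from upright, top edge and its own -x face towards the rack's -y; the lower 18 mm of that face lie against the rest, the rest is free, nothing above it
- strip3: sawn grey stone strip: block 18 mm thick (its x), 92 long (y), 50 high (z), 0.18 to 0.24 kg; origin at the centre of its underside, z to its top edge. Starts on its long edge in rack slot 3 (1 is at its -y end), leaning 0.6 rad from upright, top edge and its own -x face towards the rack's -y; the lower 18 mm of that face lie against the rest, the rest is free, nothing above it
- strip4: sawn grey stone strip: block 18 mm thick (its x), 92 long (y), 50 high (z), 0.18 to 0.24 kg; origin at the centre of its underside, z to its top edge. Starts on its long edge in rack slot 4 (1 is at its -y end), leaning 0.6 rad from upright, top edge and its own -x face towards the rack's -y; the lower 18 mm of that face lie against the rest, the rest is free, nothing above it
- strip1_mid (a point): the middle of strip1 (25 mm above its underside)
- strip2_mid (a point): the middle of strip2 (25 mm above its underside)
- strip3_mid (a point): the middle of strip3 (25 mm above its underside)
- strip4_mid (a point): the middle of strip4 (25 mm above its underside)
- carton: open cardboard tray carton, 140 (x) by 240 (y) by 45 mm high, walls and floor 4 mm, only 0.10 kg; origin at the centre of its underside, z up. It stands loose on the scale's smaller platform and overhangs it by 55 mm at each end in y, so a load at one end alone can tip it
- scale: fixed flat dial scale: grey sheet-steel housing, 170 by 190 mm and 52 mm high under the platform; origin on the table under the middle of the platform. The round dial lies beyond the platform, on its +x side. A small zero-setting wheel on its -x side is not needed
- platform_top (a point): middle of the top of the scale's steel platform, 130 by 130 mm, 70 mm above the table with the empty carton on it. It rides level on a spring: sinks 1 mm per 0.1 kg (0.98 N), settles within 0.5 s, at most 20 mm
- dial (a point): centre of the upward-facing dial, 154 mm in diameter, white, with a tick every 0.1 kg and longer ones every 0.5 kg; 50 mm above the table
- needle (a joint): the black pointer, rad, clockwise from above; 0 (pointing to the scale's +x) with the empty carton on the platform; 2.62 rad per kg of load
- needle_tip (a point): tip of the pointer, 54 mm from the dial's centre
- sector (a joint): angle of the middle of the tolerance sector, rad, counted as for the needle; set beforehand, stays as it is. The sector is a dark steel band 60 to 72 mm from the dial's centre spanning 0.32 rad to either side of this angle, with a bar at each end. It is a little wider than the step of one strip, so adding strips singly always brings the pointer into it
- sector_hub (a point): centre of the sector (= dial centre); x of its frame points to the sector's middle
- mallet: bystander: round wooden carver's mallet standing on its head, 68 mm across, 170 mm high, origin under its middle
- chisel: bystander: steel stone chisel lying on the slab along its x, 165 mm long, 16 mm thick, origin near its middle
- slab: bystander: grey stone slab lying flat, 130 by 90 by 24 mm, origin under its middle
Not all that is in view belongs to the job. What is shaped like the strip1 but blue or red is not meant.

How it is judged:
By the outcome, as a careful person would: the job done as asked, in the order asked, and still so for the second after the job is handed in, with the robot touching nothing.
It also fails if it takes over 72 s, if anything falls off the work surface, if the arm or the gripper's body presses on something with over 40 N, if the wrist force passes 120 N, or if a joint passes its speed limit or range.

## Robot

A 6-joint arm with a two-finger parallel gripper is mounted at the origin on the work surface. World frame = base frame: x ahead of the robot, y to its left, z up, the work surface at z = 0. Lengths are in mm, angles in degrees, forces in N, time in s.
With the tool pointing down it reaches from about 350 to 850 mm from the base axis. Payload 8.1 kg.
Tool frame: the origin (TCP) lies midway between the tips of the shut fingers; the grasp point (between the pads) lies 19 mm behind it; z points along the fingers, y is the line along which they close (so a half turn about z gives the same grasp; the last joint's range is limited). The gripper opens to 85 mm and grips with 20 to 120 N. Pads are 22 mm wide; open, the fingers measure 114 mm over their backs; the gripper's body (76 mm by 85 mm) begins 54 mm behind the grasp point. The pads swing forward as they close: fully open they stand 13 mm farther back than shut.
Start: joints at [63.002, 7.471, 85.268, -0, 87.261, -4.893], TCP at [225.76, 555.912, 231.292] pointing down, gripper open.
Joint ranges: [-169.43, 169.43], [-51.17, 129.36], [1.28, 143.12], [-76.62, 256.62], [0, 156.53], [-152.29, 152.29]. Speed limits (degrees/s): [136.94, 136.94, 159.86, 180, 180, 180].

## Interface

Orientations are given as [roll, pitch, yaw] about the fixed x, y, z axes, in that order (R = Rz(yaw) Ry(pitch) Rx(roll)).
In Python, from bench import r gives the robot as it stands.
- The arm moves only by the tool apply_moves, never from a script. Its argument "steps" is a list of rows, each a list of 7 numbers: the opening, from -1 (shut) to 1 (fully open), then the shift along the tool's x, y, z in mm, then the turn, a rotation vector about the tool's x, y, z in units of 5 degrees (1.0 is 5 degrees). A call has exactly 8 rows; each row shifts and turns the commanded pose from where the row before left it, along the tool's axes as they then stand; what a row does not reach is not made up. A row lasts 1/10 s, in which the tool goes at most 50 mm and 8.59 degrees, less where a joint would pass 70% of its speed; a pose out of reach is approached as far as the arm can. A call is refused whole if a number of a shift passes 50 or a number of a turn 1, either way. A call with a gripper value outside its range is refused whole. The fingers move at their own pace and stop on an object; "squeeze" is the grip in N (left out, the last holds). Time passes only in rows, so rows that do not move let the fingers close, or fill a call up. It gives the time, the measured TCP pose, the force, the opening and the grip force at its end, in the units of the state.
- r.sense(): the state, without advancing time (a new reading comes with each control period).
- r.snapshot(name): name is "scene" or "top" or "wrist"; returns a dict with "color" (420x560x3 uint8, blue, green, red), "depth" (420x560 float32, mm along the optical axis (not along the pixel's ray), 0 where there is no reading), "mtx" (3x3 intrinsics, pixels), "T" (4x4, takes a point from camera to world coordinates); the wrist camera has in their place "hand_eye" (4x4, takes a point from camera to tool coordinates, whose origin is the TCP and whose axes are the flange's). Camera axes: x right, y down, z forward; pixel columns grow to the right and rows downward; lengths in mm; the calibration is good to about 2 mm. A picture is of the moment at which its call begins: read the wrist's pose just before it.
- r.hand_in(): hands the job in; it is judged then, once.
The state is a dict: "time": time; "joint_pos": joint angles; "qd": joint speeds; "joint_efforts": joint torques, N m; "tool_pos": TCP position; "tcp_rot": TCP orientation; "ft_force": force on the tool from outside, world axes, zero at the start; "wrist_torque": the same for the moment, N m; "finger_gap": finger opening in mm; "grip_force": force on a finger pad.
Only numpy, scipy, OpenCV 4.12 (cv2) and the standard library are available. Lean on these libraries where they do the work, as an engineer would, in place of code of your own. Each camera call takes 0.05 s, during which the arm holds its last target. There are 200 camera calls.

## Working session

There is one attempt and no reset: what is moved stays moved. The work goes in short steps, Python scripts to look and compute and a tool call to move; the robot and the scene stay as the last step left them, time stands still between calls to the robot, and variables do not carry over. Pictures are saved under pics/ and viewed, at most 10 in all, crops included, and the job is handed in when it is done.

Besides the shell and the picture viewer there is one more tool, called as a command line: name --pt "numbers of a row" for each row, then --argument value for the rest. apply_moves: Moves the arm, as the interface text tells. Its arguments: {"type":"object","properties":{"steps":{"type":"array"},"squeeze":{"type":"number"}},"required":["steps"]}

```bash
ls; mkdir -p pics
python3 - <<'E'
from bench import r
import cv2,numpy as np
s=r.sense();print(s)
a=r.snapshot("scene");b=r.snapshot("top")
for n,p in(("scene",a),("top",b)):
    np.savez("pics/"+n+".npz",**p);print(p["mtx"],p["T"].round(3));cv2.imwrite("pics/%s0.png"%n,p["color"])
E
```

```text
pics
{'time': 0.0, 'joint_pos': array([ 6.30018251e+01,  7.51515586e+00,  8.53296147e+01,  4.32351734e-05,
        8.72604160e+01, -4.89270150e+00]), 'qd': array([ 0.02159247, -0.00522793, -0.13077501,  0.03355261, -0.04165601,
       -0.1390894 ]), 'joint_efforts': array([-4.31432791e-04, -5.69410408e+01, -5.00550735e+01, -5.31659152e-04,
        1.54584873e-02, -2.38362912e-05]), 'tool_pos': array([225.51520977, 555.41872229, 230.24070762]), 'tcp_rot': array([-1.79895200e+02, -9.01438048e-03,  1.57894516e+02]), 'ft_force': array([-0.07555817, -0.6625436 , -0.14976632]), 'wrist_torque': array([-0.02761331, -0.0086193 , -0.0125674 ]), 'grip_force': 0.0, 'finger_gap': 84.97394426846752}
[[470.18721458   0.         278.12863282]
 [  0.         470.18721458 216.71072669]
 [  0.           0.           1.        ]] [[ 8.710000e-01  3.090000e-01 -3.830000e-01  1.057066e+03]
 [ 4.920000e-01 -5.570000e-01  6.690000e-01 -9.929950e+02]
 [-7.000000e-03 -7.710000e-01 -6.370000e-01  8.913970e+02]
 [ 0.000000e+00  0.000000e+00  0.000000e+00  1.000000e+00]]
[[415.07459051   0.         281.36517704]
 [  0.         415.07459051 207.98989619]
 [  0.           0.           1.        ]] [[-2.100000e-02 -9.940000e-01  1.090000e-01  4.507050e+02]
 [-1.000000e+00  2.200000e-02  0.000000e+00 -9.410200e+01]
 [-3.000000e-03 -1.090000e-01 -9.940000e-01  1.216864e+03]
 [ 0.000000e+00  0.000000e+00  0.000000e+00  1.000000e+00]]
```

View pics/top0.png

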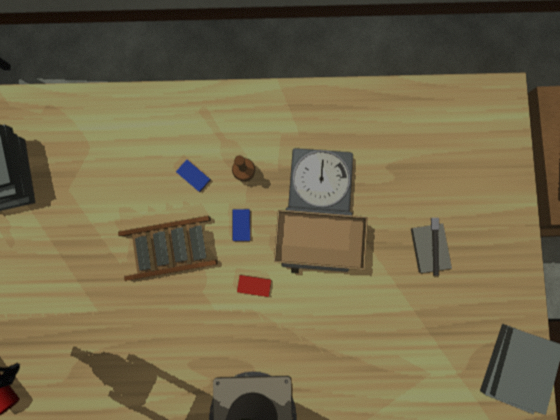

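View pics/scene0.png

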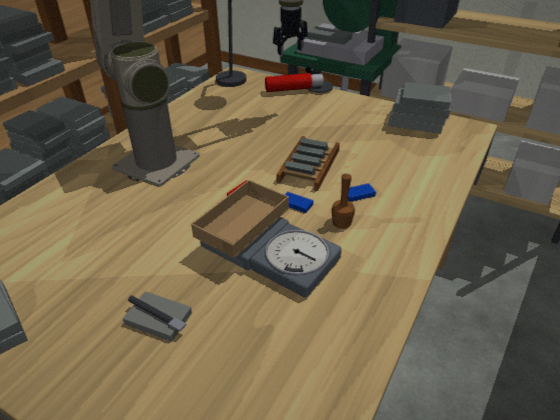

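```bash
cat > h.py <<'E'
import numpy as np,cv2
def plane(p,uv,z):
    """cast pixel rays onto world plane z"""
    uv=np.atleast_2d(np.float64(uv));d=np.c_[uv,np.ones(len(uv))]@np.linalg.inv(p["mtx"]).T@p["T"][:3,:3].T
    o=p["T"][:3,3];return o+d*((z-o[2])/d[:,2])[:,None]
def cloud(p):
    v,u=np.mgrid[:420,:560];z=p["depth"]
    c=np.stack([(u-p["mtx"][0,2])/p["mtx"][0,0]*z,(v-p["mtx"][1,2])/p["mtx"][1,1]*z,z],-1)
    w=c@p["T"][:3,:3].T+p["T"][:3,3];w[z==0]=np.nan;return w
E
python3 - <<'E'
from h import *
a=np.load("pics/scene.npz");b=np.load("pics/top.npz")
A=b["color"][200:295,105:225];B=b["color"][140:280,265:380]
A=cv2.resize(A,None,fx=5,fy=5,interpolation=2);B=cv2.resize(B,None,fx=4,fy=4,interpolation=2)
o=np.zeros((600,800,3),np.uint8);o[:A.shape[0],:400]=cv2.convertScaleAbs(cv2.resize(b["color"][205:290,115:225],(400,309),interpolation=2),alpha=1.6)[:475]if 0 else 0
A=cv2.resize(b["color"][200:295,115:225],(400,345),interpolation=2);C=cv2.resize(a["color"][125:200,265:365],(400,300)[:2],interpolation=2)[:255]
B=cv2.resize(b["color"][140:280,265:365+15],(400,487),interpolation=2)
o[:345,:400]=A;o[345:,:400]=C;o[:487,400:]=B
cv2.imwrite("pics/crop1.png",cv2.convertScaleAbs(o,alpha=1.5))
w=cloud(b);h=cv2.cvtColor(b["color"],cv2.COLOR_BGR2HSV)
# carton: points high 90..130 in region
for n,(r0,r1,c0,c1),zl,zh in(("carton rim",(200,280,265,380),100,130),("housing/dial",(140,212,280,365),40,65),("carton floor",(200,280,265,380),68,85)):
    m=np.zeros((420,560),bool);m[r0:r1,c0:c1]=1
    m&=(w[...,2]>zl)&(w[...,2]<zh);P=w[m];print(n,len(P),cv2.minAreaRect(np.float32(P[:,:2])),np.median(P[:,2]))
print("heights along rack row 248",[(u,w[248,u].round().tolist()) for u in range(120,225,5)])
E
```

```text
carton rim 535 ((488.4205017089844, -195.9261016845703), (240.09375, 140.34017944335938), 84.08238220214844) 114.6318267181507
housing/dial 3808 ((657.1260375976562, -205.07672119140625), (181.47796630859375, 184.37525939941406), 84.60592651367188) 51.23879238337395
carton floor 4134 ((488.5066833496094, -196.27203369140625), (232.8047637939453, 132.56019592285156), 84.11175537109375) 74.51126829652458
heights along rack row 248 [(120, [477.0, 381.0, -1.0]), (125, [477.0, 367.0, -3.0]), (130, [476.0, 350.0, 4.0]), (135, [475.0, 325.0, 32.0]), (140, [474.0, 300.0, 64.0]), (145, [474.0, 287.0, 61.0]), (150, [475.0, 292.0, 1.0]), (155, [474.0, 267.0, 35.0]), (160, [473.0, 244.0, 67.0]), (165, [473.0, 231.0, 63.0]), (170, [474.0, 233.0, 3.0]), (175, [473.0, 207.0, 47.0]), (180, [472.0, 188.0, 68.0]), (185, [472.0, 176.0, 61.0]), (190, [472.0, 168.0, 37.0]), (195, [471.0, 151.0, 47.0]), (200, [471.0, 133.0, 68.0]), (205, [472.0, 132.0, 1.0]), (210, [471.0, 118.0, -2.0]), (215, [471.0, 102.0, 2.0]), (220, [471.0, 88.0, 2.0])]
```

View pics/crop1.png

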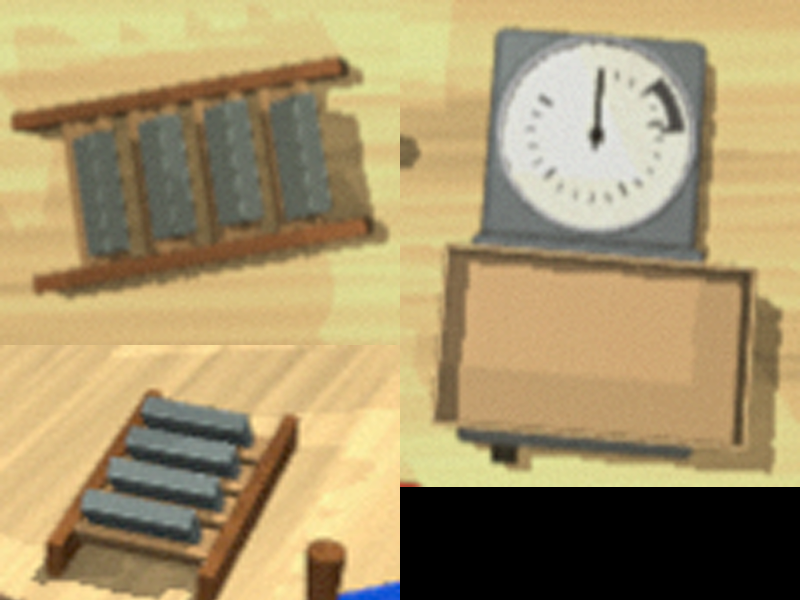

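```bash
cat >> h.py <<'E'
from scipy.spatial.transform import Rotation as Ro
def pose(s): return np.array(s["tool_pos"]),Ro.from_euler("xyz",s["tcp_rot"],degrees=True)
def plan(p0,R0,p1,R1):
    """N equal rows (shift then turn, tool axes) from pose 0 to pose 1"""
    w=(R0.inv()*R1).as_rotvec(degrees=True);N=int(np.ceil(max(np.abs(w).max()/4.95,np.linalg.norm(w)/8.5,np.linalg.norm(p1-p0)/46,1)))
    S=sum(Ro.from_rotvec(w/N*k,degrees=True).as_matrix() for k in range(N))
    d=np.linalg.solve(S,R0.inv().apply(p1-p0))
    if np.abs(d).max()>50: print("TOO BIG")
    print(N,"rows of",d.round(1).tolist(),(w/N/5).round(3).tolist())
def frame(yaw,tilt=0):
    """tool y along rack/carton y, tool z down; tilt: lean (rad), tool z = (0,sin,-cos)"""
    c,s=np.cos(tilt),np.sin(tilt)
    M=np.c_[[-1,0,0],[0,c,s],[0,s,-c]];return Ro.from_euler("z",yaw,degrees=True)*Ro.from_matrix(M)
def wristT(s,p):
    P,R=pose(s);T=np.eye(4);T[:3,:3]=R.as_matrix();T[:3,3]=P;return T@p["hand_eye"]
def wsnap(r,name):
    s=r.sense();p=dict(r.snapshot("wrist"));p["T"]=wristT(s,p);np.savez("pics/%s.npz"%name,**p);return p
E
python3 - <<'E'
from h import *
from bench import r
b=np.load("pics/top.npz");w=cloud(b);h=cv2.cvtColor(b["color"],cv2.COLOR_BGR2HSV)
p=r.snapshot("wrist");print(p["hand_eye"].round(3),p["mtx"])
m=np.zeros((420,560),np.uint8);m[205:290,115:225]=1
st=((h[...,1]<70)&(m>0)&(w[...,2]>25)).astype(np.uint8)
n,l,S,c=cv2.connectedComponentsWithStats(cv2.erode(st,np.ones((2,2),np.uint8)))
for i in range(1,n):
    if S[i,4]>60:
        P=w[l==i];f=cv2.minAreaRect(np.float32(P[:,:2]));print(S[i],np.nanmean(P,0).round(1),f)
rail=((h[...,0]<13)&(h[...,1]>120)&(m>0)).astype(np.uint8)
n,l,S,c=cv2.connectedComponentsWithStats(rail)
for i in range(1,n):
    if S[i,4]>60:
        P=plane(b,np.argwhere(l==i)[:,::-1],34);print("rail",S[i],cv2.minAreaRect(np.float32(P[:,:2])))
s=r.sense();P,R=pose(s)
plan(P,R,np.array([430,200,300.]),frame(9))
E
```

```text
[[ 1.00000e-03 -9.50000e-01 -3.13000e-01  7.97010e+01]
 [ 1.00000e+00  2.00000e-03 -1.00000e-03  5.10000e-01]
 [ 1.00000e-03 -3.13000e-01  9.50000e-01 -1.42149e+02]
 [ 0.00000e+00  0.00000e+00  0.00000e+00  1.00000e+00]] [[313.40089499   0.         272.21938688]
 [  0.         313.40089499 211.62719288]
 [  0.           0.           1.        ]]
[190 227  16  33 358] [485.2 141.3  59.2] ((484.6206970214844, 143.6485137939453), (86.97483825683594, 38.21061706542969), 8.446728706359863)
[172 228  15  34 354] [480.7 192.5  59.7] ((480.900634765625, 195.13623046875), (88.07547760009766, 38.54047393798828), 9.506477355957031)
[154 233  15  33 339] [471.2 242.8  60.3] ((470.7323303222656, 246.21099853515625), (86.24873352050781, 37.596282958984375), 9.120858192443848)
[136 237  14  33 318] [459.7 292.5  61.3] ((460.08831787109375, 296.005615234375), (86.80632781982422, 35.659114837646484), 8.406102180480957)
10 rows of [-25.6, -32.7, -6.9] [-0.001, -0.001, -0.622]
```

apply_moves --pt "0 -25.6 -32.7 -1 0 0 -0.62" --pt "0 -25.6 -32.7 -1 0 0 -0.62" --pt "0 -25.6 -32.7 -1 0 0 -0.62" --pt "0 -25.6 -32.7 -1 0 0 -0.62" --pt "0 -25.6 -32.7 -1 0 0 -0.62" --pt "0 -25.6 -32.7 -1 0 0 -0.62" --pt "0 -25.6 -32.7 -1 0 0 -0.62" --pt "0 -25.6 -32.7 -1 0 0 -0.62"

```text
time: 0.95
tool_pos: [374.8, 260.1, 239.3]
tcp_rot: [180.0, 0.0, -177.2]
ft_force: [-0.0, 0.2, -0.2]
finger_gap: 42.6
grip_force: 0.0
```

apply_moves --pt "0 -25.6 -32.7 -1 0 0 -0.62" --pt "0 -25.6 -32.7 -1 0 0 -0.62" --pt "0 0 0 0 0 0 0" --pt "0 0 0 0 0 0 0" --pt "0 0 0 0 0 0 0" --pt "0 0 0 0 0 0 0" --pt "0 0 0 0 0 0 0" --pt "0 0 0 0 0 0 0"

```text
time: 1.75
tool_pos: [429.9, 200.9, 241.4]
tcp_rot: [180.0, 0.0, -171.0]
ft_force: [-1.0, -0.0, 0.8]
finger_gap: 42.5
grip_force: 0.0
```

Run:
```python
from h import *
from bench import r
p=wsnap(r,"w1");s=r.sense();print(s["tool_pos"],s["tcp_rot"],s["time"])
cv2.imwrite("pics/w1.png",cv2.convertScaleAbs(p["color"],alpha=1.4))
```

```text
[429.96611132 200.75635175 241.32419793] [ 1.79998536e+02  2.76844700e-03 -1.71044377e+02] 1.8
```

View pics/w1.png

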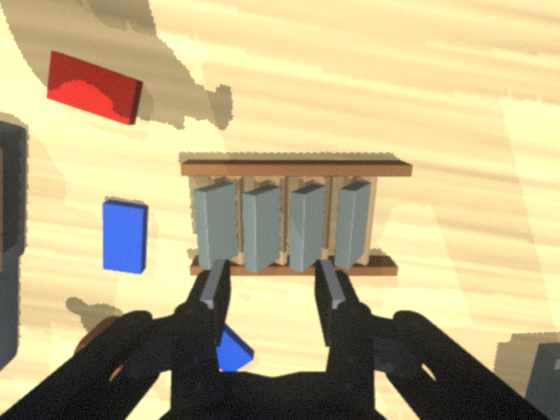

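```bash
cat >> h.py <<'E'
def strips(p,yaw,ylo=60,yhi=330):
    w=cloud(p);h=cv2.cvtColor(p["color"],cv2.COLOR_BGR2HSV)
    ok=(h[...,1]<75)&(w[...,2]>25)&(w[...,2]<80)&(w[...,0]>420)&(w[...,0]<545)&(w[...,1]>ylo)&(w[...,1]<yhi)
    n,l,S,c=cv2.connectedComponentsWithStats(cv2.erode(ok.astype(np.uint8),np.ones((3,3),np.uint8)))
    out=[]
    Rz=Ro.from_euler("z",yaw,degrees=True)
    for i in range(1,n):
        if S[i,4]<300: continue
        q=Rz.inv().apply(w[l==i]);t=0.6
        xs=q[:,1]*np.cos(t)+q[:,2]*np.sin(t);zs=-q[:,1]*np.sin(t)+q[:,2]*np.cos(t)
        face=np.percentile(xs,90);top=np.percentile(zs,97)
        hi=q[zs>top-25];a=np.percentile(q[:,0],[1,99])
        f=q[(zs<top-5)];A=np.c_[f[:,:2],np.ones(len(f))];k=np.linalg.lstsq(A,f[:,2],rcond=None)[0]
        X,Z=face-9,top-50
        und=np.array([a.mean(),X*np.cos(t)-Z*np.sin(t),X*np.sin(t)+Z*np.cos(t)])
        out.append((Rz.apply(und),S[i,4]))
        print("px",c[i].round(),"n",S[i,4],"len",np.ptp(a).round(1),"xs spread",np.ptp(np.percentile(xs,[3,97])).round(1),"zs spread",np.ptp(np.percentile(zs,[3,97])).round(1),"maxz",np.percentile(q[:,2],99).round(1),
          "face normal lean",np.degrees(np.arctan2(1,-k[1]))if 0 else k.round(3)[:2],"und world",Rz.apply(und).round(1))
    return out
E
python3 - <<'E'
from h import *
p=np.load("pics/w1.npz")
h=cv2.cvtColor(p["color"],cv2.COLOR_BGR2HSV)
m=((h[...,0]<12)&(h[...,1]>140)).astype(np.uint8);m[:140]=0;m[285:]=0;m[:,:170]=0;m[:,430:]=0
n,l,S,c=cv2.connectedComponentsWithStats(m)
for i in range(1,n):
    if S[i,4]>300:
        P=plane(p,np.argwhere(l==i)[:,::-1],30);v=cv2.fitLine(np.float32(P[:,:2]),cv2.DIST_L2,0,.01,.01).ravel();print("rail",S[i],v,np.degrees(np.arctan2(-v[0],v[1])),P.mean(0))
for y in (9.0,):strips(p,y)
E
```

```text
px [216. 223.] n 2791 len 87.3 xs spread 14.7 zs spread 45.4 maxz 69.6 face normal lean [ 0.026 -1.337] und world [482.3 159.4  24.2]
px [306. 226.] n 2348 len 88.4 xs spread 15.8 zs spread 44.2 maxz 69.6 face normal lean [ 0.04  -1.291] und world [469.1 262.2  24.2]
px [261. 227.] n 2709 len 88.3 xs spread 16.5 zs spread 44.6 maxz 69.6 face normal lean [ 0.026 -1.241] und world [478.6 211.2  24.3]
px [351. 227.] n 1902 len 83.7 xs spread 16.1 zs spread 42.1 maxz 69.6 face normal lean [-0.002 -1.407] und world [459.8 313.2  24.3]
```

```bash
cat >> h.py <<'E'
def grasp(und,yaw,z):
    F=frame(yaw,.6);return und-F.apply([0,0,1])*z,F
E
python3 - <<'E'
from h import *
from bench import r
P,R=pose(r.sense());u=np.array([484,159.4,24.2])
p1,F=grasp(u,8.7,80);print(p1,grasp(u,8.7,21)[0]);plan(P,R,p1,F)
E
```

```text
[490.83266269 114.74834935  90.22684919] [485.79357396 147.6789417   41.53204791]
7 rows of [-6.7, -18.8, 17.7] [-0.982, -0.002, 0.007]
```

apply_moves --pt "-0.2 -6.7 -18.8 17.7 -0.98 0 0" --pt "-0.2 -6.7 -18.8 17.7 -0.98 0 0" --pt "-0.2 -6.7 -18.8 17.7 -0.98 0 0" --pt "-0.2 -6.7 -18.8 17.7 -0.98 0 0" --pt "-0.2 -6.7 -18.8 17.7 -0.98 0 0" --pt "-0.2 -6.7 -18.8 17.7 -0.98 0 0" --pt "-0.2 -6.7 -18.8 17.7 -0.98 0 0" --pt "-0.2 0 0 0 0 0 0"

```text
time: 2.6
tool_pos: [488.0, 113.0, 84.1]
tcp_rot: [145.4, -0.6, -171.3]
ft_force: [-1.1, 0.9, -0.5]
finger_gap: 34.1
grip_force: 0.0
```

Run:
```python
from h import *
from bench import r
p=wsnap(r,"w2");s=r.sense();print(s["tool_pos"],s["tcp_rot"],s["time"],s["finger_gap"])
cv2.imwrite("pics/w2.png",cv2.convertScaleAbs(p["color"],alpha=1.4))
strips(p,8.7)
P,R=pose(s);u=np.array([484,159.4,24.2]);p1,F=grasp(u,8.7,21);plan(P,R,p1,F)
```

```text
[489.16879722 113.58421847  87.00364921] [ 145.55855631   -0.44012574 -171.248136  ] 2.65 34.37078792410615
px [399. 210.] n 6628 len 87.7 xs spread 57.4 zs spread 55.3 maxz 68.9 face normal lean [0.002 0.169] und world [464.4 290.4  43.7]
px [339. 221.] n 3173 len 77.5 xs spread 16.7 zs spread 24.2 maxz 69.2 face normal lean [-0.102 -0.726] und world [473.6 207.3  22.6]
px [279. 243.] n 4186 len 89.5 xs spread 15.9 zs spread 23.3 maxz 69.4 face normal lean [-1.681 -0.86 ] und world [483.8 156.7  22.8]
2 rows of [-1.1, 1.3, 28.4] [0.006, -0.039, -0.021]
```

View pics/w2.png

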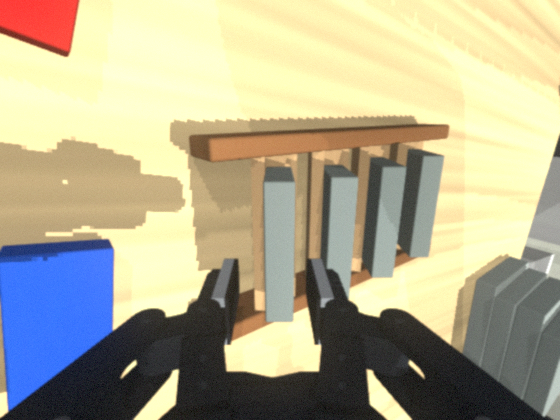

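apply_moves --pt "-0.2 -1 1.5 10 0 -0.08 -0.04" --pt "-0.2 -1 1.5 15 0 0 0" --pt "-0.2 0 0 16 0 0 0" --pt "-0.2 0 0 15 0 0 0" --pt "-0.2 0 0 0 0 0 0" --pt "-0.2 0 0 0 0 0 0" --pt "-1 0 0 0 0 0 0" --pt "-1 0 0 0 0 0 0" --squeeze 40

```text
time: 3.45
tool_pos: [488.9, 147.8, 46.3]
tcp_rot: [145.7, 0.5, -171.2]
ft_force: [-0.8, -0.3, -2.0]
finger_gap: 17.0
grip_force: 42.0
```

Run:
```python
from h import *
from bench import r
s=r.sense();print(s)
P,R=pose(s)
a=P+np.array([0,0,110.]);A=frame(8.7,.6);print("lift");plan(P,R,a,A)
C=np.array([488.4,-196.1]);yaw=-5.9;b=Ro.from_euler("z",yaw,degrees=True).apply([0,66,0])[:2]+C
t=np.r_[b,74.5+22+60];print(t);plan(a,A,t,frame(yaw))
```

```text
{'time': 3.45, 'joint_pos': array([ -11.76799384,   11.16172594,  109.13941172,   33.17377535,
         75.39613735, -123.84969505]), 'qd': array([-0.1438411 ,  0.35408508,  0.27498047,  0.02521974, -0.02810007,
       -0.1342204 ]), 'joint_efforts': array([ 2.44090268e-01, -5.03831291e+01, -3.99651039e+01,  3.65004390e+00,
        2.46964306e+00,  8.36000370e-03]), 'tool_pos': array([488.90950694, 147.75520801,  46.29989068]), 'tcp_rot': array([ 145.74751122,    0.51494217, -171.17871722]), 'ft_force': array([-0.78234191, -0.27990518, -2.03532821]), 'wrist_torque': array([-0.4372056 , -0.04712213, -0.01716898]), 'grip_force': 41.97657644748688, 'finger_gap': 17.00554689121413}
lift
3 rows of [-0.2, 20.7, -30.3] [-0.008, 0.024, 0.026]
[ 495.18430743 -130.44961407  156.5       ]
7 rows of [0.8, -38.1, -13.6] [0.977, -0.125, 0.405]
```

apply_moves --pt "-1 0 0 0 0 0 0" --pt "-1 0 0 -10 0 0 0" --pt "-1 0 0 -20 0 0 0" --pt "-1 0 0 -30 0 0 0" --pt "-1 0 20 -30 0 0 0" --pt "-1 0 15 -20 0 0 0" --pt "-1 0 0 0 0 0 0" --pt "-1 0 0 0 0 0 0"

```text
time: 4.25
tool_pos: [492.9, 114.7, 156.8]
tcp_rot: [145.8, 0.5, -171.2]
ft_force: [-0.4, -0.7, -2.4]
finger_gap: 17.6
grip_force: 42.2
```

Run:
```python
from h import *
from bench import r
s=r.sense();print(s["tool_pos"],s["tcp_rot"],s["ft_force"],s["finger_gap"],s["grip_force"])
P,R=pose(s)
C=np.array([488.4,-196.1]);yaw=-5.9;b=Ro.from_euler("z",yaw,degrees=True).apply([0,66,0])[:2]+C
t=np.r_[b,74.5+25+70];print(t);plan(P,R,t,frame(yaw))
```

```text
[492.87943333 114.73472357 156.77597186] [ 145.76387542    0.52049742 -171.18180715] [-0.42474318 -0.65238649 -2.36378847] 17.558660141042036 42.17483103275299
[ 495.18430743 -130.44961407  169.5       ]
7 rows of [1.3, -32.9, -13.7] [0.975, -0.111, 0.412]
```

apply_moves --pt "-1 1.3 -32.9 -13.7 0.97 -0.11 0.41" --pt "-1 1.3 -32.9 -13.7 0.97 -0.11 0.41" --pt "-1 1.3 -32.9 -13.7 0.98 -0.11 0.41" --pt "-1 1.3 -32.9 -13.7 0.98 -0.11 0.41" --pt "-1 1.3 -32.9 -13.7 0.98 -0.11 0.41" --pt "-1 1.3 -32.9 -13.7 0.98 -0.11 0.41" --pt "-1 1.3 -32.9 -13.7 0.98 -0.11 0.41" --pt "-1 0 0 0 0 0 0"

```text
time: 5.05
tool_pos: [494.7, -131.7, 169.2]
tcp_rot: [-179.7, -0.1, 174.1]
ft_force: [-0.0, 0.7, -1.5]
finger_gap: 17.2
grip_force: 42.1
```

apply_moves --pt "-1 0 0 0 0 0 0" --pt "-1 0 0 0 0 0 0" --pt "-1 0 0 0 0 0 0" --pt "-1 0 0 0 0 0 0" --pt "-1 0 0 0 0 0 0" --pt "-1 0 0 0 0 0 0" --pt "-1 0 0 0 0 0 0" --pt "-1 0 0 0 0 0 0"

```text
time: 5.85
tool_pos: [495.1, -129.6, 169.2]
tcp_rot: [-180.0, -0.1, 174.2]
ft_force: [0.1, -0.3, -1.5]
finger_gap: 17.2
grip_force: 42.1
```

```bash
cat >> h.py <<'E'
def report(r,name):
    p=wsnap(r,name);s=r.sense();print(s["time"],s["tool_pos"].round(1),s["tcp_rot"].round(2),s["ft_force"].round(1),s["finger_gap"])
    b=dict(r.snapshot("top"));w=cloud(b);np.savez("pics/%s_top.npz"%name,**b)
    return p,s,b,w
def needle(b):
    # dark pixels in dial -> angles, px about the hub
    w=cloud(b);g=b["color"].max(-1);return w,g
E
python3 - <<'E'
from h import *
from bench import r
p,s,b,w=report(r,"w3")
cv2.imwrite("pics/w3.png",cv2.convertScaleAbs(p["color"],alpha=1.4))
W=cloud(p);z=W[...,2]
# carton floor and rim from wrist depth
for lo,hi in((68,82),(108,124)):
    m=(z>lo)&(z<hi)&(W[...,0]>390)&(W[...,0]<600)&(W[...,1]<-50);Q=W[m];print(len(Q),np.median(Q[:,2]),cv2.minAreaRect(np.float32(Q[:,:2])),np.percentile(Q,[1,99],0).round(1).tolist())
E
```

```text
5.9 [ 495.1 -129.6  169.2] [-1.7995e+02 -1.0000e-01  1.7421e+02] [ 0.4  0.1 -1.7] 17.163586708725674
41593 73.66907214878282 ((485.89288330078125, -195.9396209716797), (239.91578674316406, 137.50665283203125), 84.11034393310547) [[417.8, -314.4, 72.1], [552.0, -79.4, 80.7]]
6520 113.9800116321296 ((487.4241027832031, -196.2053680419922), (240.65997314453125, 140.5714111328125), 84.11957550048828) [[409.5, -318.9, 108.2], [555.1, -72.0, 115.8]]
```

View pics/w3.png

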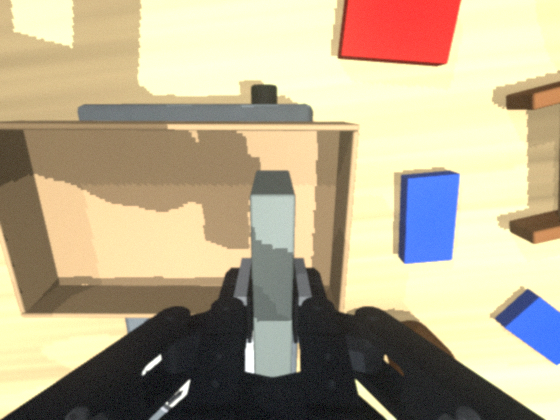

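apply_moves --pt "-1 3 0 15 0 0 0" --pt "-1 0 0 18 0 0 0" --pt "-1 0 0 16 0 0 0" --pt "-1 0 0 10 0 0 0" --pt "-1 0 0 4 0 0 0" --pt "-1 0 0 0 0 0 0" --pt "-1 0 0 0 0 0 0" --pt "-1 0 0 0 0 0 0"

```text
time: 6.75
tool_pos: [492.6, -129.6, 107.1]
tcp_rot: [-179.9, -0.0, 174.2]
ft_force: [0.4, -0.0, -2.0]
finger_gap: 17.1
grip_force: 42.0
```

apply_moves --pt "-1 0 0 1 0 0 0" --pt "-1 0 0 1 0 0 0" --pt "-1 0 0 1 0 0 0" --pt "-1 0 0 1 0 0 0" --pt "-1 0 0 0 0 0 0" --pt "-1 0 0 0 0 0 0" --pt "-1 0 0 0 0 0 0" --pt "-1 0 0 0 0 0 0"

```text
time: 7.55
tool_pos: [491.9, -129.4, 102.2]
tcp_rot: [-180.0, -0.1, 174.2]
ft_force: [-0.2, 0.3, -2.5]
finger_gap: 17.5
grip_force: 42.0
```

```bash
cat >> h.py <<'E'
def dial(b):
    """angles (rad, clockwise from above) of needle and sector from the top picture"""
    w=cloud(b);g=b["color"].max(-1).astype(float)
    h=cv2.cvtColor(b["color"],cv2.COLOR_BGR2HSV)
    white=((h[...,1]<60)&(h[...,2]>120)).astype(np.uint8);white[:140]=0;white[215:]=0;white[:,:280]=0;white[:,370:]=0
    c=max(cv2.findContours(white,0,1)[0],key=cv2.contourArea)
    P=plane(b,cv2.convexHull(c)[:,0],50);(hx,hy),rad=cv2.minEnclosingCircle(np.float32(P[:,:2]))
    Rt=Ro.from_euler("z",-5.9,degrees=True)
    C=np.array([hx,hy]);a=np.arange(-np.pi,np.pi,.02)
    K=b["mtx"];T=np.linalg.inv(b["T"])
    def samp(rr):
        q=Rt.apply(np.c_[rr*np.cos(a),-rr*np.sin(a),0*a])+[C[0],C[1],50]
        q=q@T[:3,:3].T+T[:3,3];u=q@K.T;u=np.float32(u[:,:2]/u[:,2:])
        return cv2.remap(g.astype(np.float32),u[None,:,0].copy(),u[None,:,1].copy(),1)[0]
    n=np.mean([samp(x) for x in range(16,42,3)],0);k=np.mean([samp(x) for x in(63,66,69)],0)
    i=n.argmin();wt=np.clip(np.median(n)-15-n,0,None);near=abs((a-a[i]+np.pi)%(2*np.pi)-np.pi)<.25
    d=a[k<(k.min()+np.median(k))/2]
    print("dial",C,rad,"needle",(a*wt*near).sum()/(wt*near).sum(),"contrast",n.min(),np.median(n),"sector",d.min(),d.max(),d.mean())
E
python3 - <<'E'
from h import *
from bench import r
p,s,b,w=report(r,"w4");print(s["wrist_torque"])
dial(b);dial(np.load("pics/top.npz"))
E
```

```text
7.6 [ 492.  -129.4  102.2] [-1.7995e+02 -1.0000e-01  1.7421e+02] [ 0.1  0.8 -2.6] 17.286869480913957
[0.0301255  0.03897239 0.01740276]
dial [ 660.43713379 -206.67593384] 78.63936614990234 needle 0.04981503978840675 contrast 74.91699 154.74219 sector 0.7784073464102104 1.4384073464102105 1.1084073464102107
dial [ 660.3918457  -207.60690308] 77.84677124023438 needle 0.013219158108352367 contrast 71.931206 148.36795 sector 0.7584073464102103 1.4384073464102105 1.0984073464102106
```

apply_moves --pt "-1 0 0 1 0 0 0" --pt "-1 0 0 0 0 0 0" --pt "-1 0 0 1 0 0 0" --pt "-1 0 0 0 0 0 0" --pt "-1 0 0 1 0 0 0" --pt "-1 0 0 0 0 0 0" --pt "-1 0 0 0 0 0 0" --pt "-1 0 0 0 0 0 0"

```text
time: 8.45
tool_pos: [491.9, -129.4, 99.2]
tcp_rot: [-180.0, -0.1, 174.2]
ft_force: [0.1, -0.3, -1.7]
finger_gap: 17.2
grip_force: 42.2
```

Run:
```python
from h import *
from bench import r
p,s,b,w=report(r,"w5");print(s["wrist_torque"])
dial(b)
```

```text
8.5 [ 492.  -129.4   99.2] [-1.7995e+02 -1.0000e-01  1.7421e+02] [-0.6  0.  -1.6] 17.157901547068796
[ 0.01093103  0.01891049 -0.04093913]
dial [ 660.93139648 -206.66462708] 79.58748626708984 needle 0.18435991529537876 contrast 76.342445 154.65343 sector 0.7784073464102104 1.4384073464102105 1.1084073464102107
```

apply_moves --pt "-1 0 0 0.7 0 0 0" --pt "-1 0 0 0.7 0 0 0" --pt "-1 0 0 0 0 0 0" --pt "-1 0 0 0 0 0 0" --pt "-0.55 0 0 0 0 0 0" --pt "-0.4 0 0 0 0 0 0" --pt "-0.2 0 0 0 0 0 0" --pt "-0.2 0 0 0 0 0 0"

```text
time: 9.35
tool_pos: [492.0, -129.4, 97.8]
tcp_rot: [-180.0, -0.1, 174.2]
ft_force: [0.2, -0.3, -0.1]
finger_gap: 34.5
grip_force: 0.0
```

apply_moves --pt "-0.2 0 0 -3 0 0 0" --pt "-0.2 0 0 -6 0 0 0" --pt "-0.2 0 0 -10 0 0 0" --pt "-0.2 0 0 -20 0 0 0" --pt "-0.2 0 0 -30 0 0 0" --pt "-0.2 0 0 -30 0 0 0" --pt "-0.2 0 0 0 0 0 0" --pt "-0.2 0 0 0 0 0 0"

```text
time: 10.15
tool_pos: [493.0, -129.6, 198.5]
tcp_rot: [-179.9, 0.1, 174.2]
ft_force: [-0.3, 0.2, -0.2]
finger_gap: 34.0
grip_force: 0.0
```

Run:
```python
from h import *
from bench import r
p,s,b,w=report(r,"w6");dial(b)
cv2.imwrite("pics/w6.png",cv2.convertScaleAbs(p["color"],alpha=1.4))
P,R=pose(s)
W=cloud(p);z=W[...,2];m=(z>104)&(z<124)&(W[...,0]>390)&(W[...,0]<600)&(W[...,1]<-50);Q=W[m];print(cv2.minAreaRect(np.float32(Q[:,:2])))
u=np.array([479.5,211,24.2]);p1,F=grasp(u,8.7,90);print(p1);plan(P,R,p1,F)
```

```text
10.2 [ 492.2 -129.4  197.1] [-1.7994e+02 -7.0000e-02  1.7421e+02] [-0.  -0.6  0. ] 34.432762748490546
dial [ 660.93139648 -206.66462708] 79.58748626708984 needle 0.5548141660696303 contrast 73.711044 154.67296 sector -3.141592653589793 3.1384073464102125 -0.4905478774703878
((487.2110290527344, -196.10215759277344), (240.69717407226562, 140.3930206298828), 84.13589477539062)
[487.18674553 160.76689301  98.48020534]
7 rows of [0.1, 37.2, 24.5] [-0.978, 0.122, -0.402]
```

View pics/w6.png

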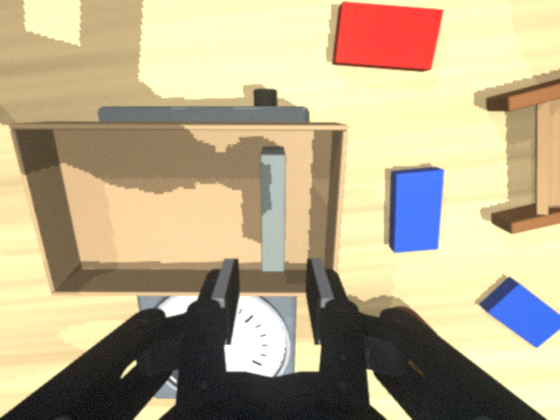

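apply_moves --pt "-0.2 0.1 37.2 24.5 -0.98 0.12 -0.4" --pt "-0.2 0.1 37.2 24.5 -0.98 0.12 -0.4" --pt "-0.2 0.1 37.2 24.5 -0.98 0.12 -0.4" --pt "-0.2 0.1 37.2 24.5 -0.98 0.12 -0.4" --pt "-0.2 0.1 37.2 24.5 -0.98 0.12 -0.4" --pt "-0.2 0.1 37.2 24.5 -0.98 0.12 -0.4" --pt "-0.2 0.1 37.2 24.5 -0.98 0.12 -0.4" --pt "-0.2 0 0 0 0 0 0"

```text
time: 11.05
tool_pos: [483.2, 164.3, 95.4]
tcp_rot: [145.2, -0.4, -171.2]
ft_force: [-0.0, -1.2, -0.0]
finger_gap: 34.1
grip_force: 0.0
```

apply_moves --pt "-0.2 0 0 0 0 0 0" --pt "-0.2 0 0 0 0 0 0" --pt "-0.2 0 0 0 0 0 0" --pt "-0.2 0 0 0 0 0 0" --pt "-0.2 0 0 0 0 0 0" --pt "-0.2 0 0 0 0 0 0" --pt "-0.2 0 0 0 0 0 0" --pt "-0.2 0 0 0 0 0 0"

```text
time: 11.85
tool_pos: [487.1, 161.0, 98.7]
tcp_rot: [145.6, 0.0, -171.4]
ft_force: [-0.3, 0.1, 0.1]
finger_gap: 34.2
grip_force: 0.0
```

Run:
```python
from h import *
from bench import r
p,s,b,w=report(r,"w7");dial(b)
cv2.imwrite("pics/w7.png",cv2.convertScaleAbs(p["color"],alpha=1.4))
strips(p,8.7)
P,R=pose(s);u=np.array([479.5,211,24.2]);p1,F=grasp(u,8.7,22);print(p1);plan(P,R,p1,F)
W=cloud(p);print([W[240,c].round().tolist() for c in range(255,300,4)])
```

```text
11.9 [487.  161.   98.7] [ 1.4555e+02  2.0000e-02 -1.7140e+02] [ 0.5 -0.4  0.6] 34.305156009127245
dial [ 662.11676025 -207.582901  ] 79.90852355957031 needle 0.5519300389715547 contrast 76.361115 160.66428 sector 0.7784073464102104 1.458407346410211 1.1184073464102107
px [373. 202.] n 2905 len 86.0 xs spread 16.1 zs spread 25.7 maxz 68.8 face normal lean [ 0.006 -1.4  ] und world [460.2 309.6  21.9]
px [329. 208.] n 2969 len 80.6 xs spread 16.3 zs spread 22.7 maxz 69.1 face normal lean [-0.073 -0.688] und world [465.7 258.5  22.3]
px [271. 229.] n 3571 len 89.3 xs spread 15.7 zs spread 23.0 maxz 69.4 face normal lean [ 4.762 -0.815] und world [479.6 208.5  22.8]
[481.37898224 198.72079607  42.35738353]
2 rows of [-0.0, -0.2, 34.0] [0.007, 0.007, -0.007]
[[496.0, 193.0, 31.0], [484.0, 177.0, 60.0], [484.0, 179.0, 61.0], [484.0, 181.0, 63.0], [483.0, 183.0, 64.0], [483.0, 184.0, 67.0], [483.0, 187.0, 67.0], [482.0, 189.0, 69.0], [499.0, 224.0, 31.0], [512.0, 255.0, -0.0], [512.0, 259.0, 0.0], [510.0, 259.0, 6.0]]
```

View pics/w7.png

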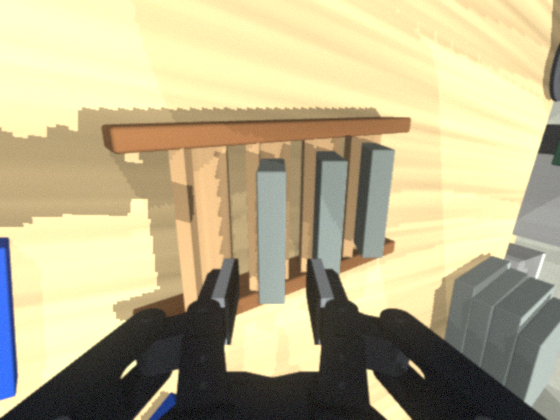

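apply_moves --pt "-0.2 0 0 12 0 0 0" --pt "-0.2 0 0 18 0 0 0" --pt "-0.2 0 0 18 0 0 0" --pt "-0.2 0 0 12 0 0 0" --pt "-0.2 0 0 6 0 0 0" --pt "-0.2 0 0 0 0 0 0" --pt "-0.2 0 0 0 0 0 0" --pt "-1 0 0 0 0 0 0"

```text
time: 12.75
tool_pos: [482.2, 197.6, 44.9]
tcp_rot: [145.6, 0.1, -171.4]
ft_force: [0.6, -0.3, 0.1]
finger_gap: 21.0
grip_force: 0.0
```

apply_moves --pt "-1 0 0 0 0 0 0" --pt "-1 0 0 0 0 0 0" --pt "-1 0 0 0 0 0 0" --pt "-1 0 0 -10 0 0 0" --pt "-1 0 0 -20 0 0 0" --pt "-1 0 0 -30 0 0 0" --pt "-1 0 20 -30 0 0 0" --pt "-1 0 20 -20 0 0 0"

```text
time: 13.55
tool_pos: [485.9, 167.9, 159.2]
tcp_rot: [145.6, 0.0, -171.5]
ft_force: [1.2, -0.5, -1.1]
finger_gap: 17.3
grip_force: 39.7
```

Run:
```python
from h import *
from bench import r
s=r.sense();print(s["tool_pos"],s["tcp_rot"],s["ft_force"],s["finger_gap"],s["grip_force"])
P,R=pose(s)
C=np.array([488.4,-196.1]);yaw=-5.9;b=Ro.from_euler("z",yaw,degrees=True).apply([0,-66,0])[:2]+C
t=np.r_[b,74.5+25+80];print(t);plan(P,R,t,frame(yaw))
```

```text
[485.93275414 167.86687668 159.19569097] [ 1.45584929e+02  2.38271289e-03 -1.71474794e+02] [ 1.18064509 -0.50796047 -1.14657391] 17.338734173632908 39.71590876579285
[ 481.61569257 -261.75038593  179.5       ]
10 rows of [2.0, -40.7, -16.1] [0.685, -0.087, 0.28]
```

apply_moves --pt "-1 2 -40.7 -18 0.68 -0.09 0.28" --pt "-1 2 -40.7 -18 0.68 -0.09 0.28" --pt "-1 2 -40.7 -18 0.68 -0.09 0.28" --pt "-1 2 -40.7 -16 0.68 -0.09 0.28" --pt "-1 2 -40.7 -16 0.68 -0.09 0.28" --pt "-1 2 -40.7 -16 0.69 -0.09 0.28" --pt "-1 2 -40.7 -16 0.69 -0.09 0.28" --pt "-1 2 -40.7 -16 0.69 -0.09 0.28"

```text
time: 14.35
tool_pos: [490.6, -182.0, 156.5]
tcp_rot: [173.2, -0.7, 176.9]
ft_force: [0.6, -0.4, -1.9]
finger_gap: 17.3
grip_force: 40.0
```

apply_moves --pt "-1 2 -40.7 -16 0.69 -0.09 0.28" --pt "-1 2 -40.7 -16 0.69 -0.09 0.28" --pt "-1 0 0 0 0 0 0" --pt "-1 0 0 0 0 0 0" --pt "-1 0 0 0 0 0 0" --pt "-1 0 0 0 0 0 0" --pt "-1 0 0 0 0 0 0" --pt "-1 0 0 0 0 0 0"

```text
time: 15.15
tool_pos: [482.4, -263.2, 180.9]
tcp_rot: [179.9, 0.1, 174.2]
ft_force: [-0.2, 0.0, -2.6]
finger_gap: 16.9
grip_force: 40.2
```

Run:
```python
from h import *
from bench import r
p,s,b,w=report(r,"w8")
P,R=pose(s);t=np.array([481.3,-261.8,110]);plan(P,R,t,frame(-5.9))
W=cloud(p);z=W[...,2];m=(z>104)&(z<124)&(W[...,0]>390)&(W[...,0]<600)&(W[...,1]<-50);Q=W[m];print(cv2.minAreaRect(np.float32(Q[:,:2])))
```

```text
15.2 [ 482.5 -263.4  181. ] [1.7995e+02 1.3000e-01 1.7416e+02] [-0.5 -0.5 -2.3] 17.536169092276317
2 rows of [0.7, 0.7, 35.5] [0.005, 0.013, 0.006]
((487.05596923828125, -196.06240844726562), (240.64955139160156, 140.46737670898438), 84.01395416259766)
```

apply_moves --pt "-1 1 1.5 15 0 0 0" --pt "-1 0 0 20 0 0 0" --pt "-1 0 0 20 0 0 0" --pt "-1 0 0 14 0 0 0" --pt "-1 0 0 7 0 0 0" --pt "-1 0 0 3 0 0 0" --pt "-1 0 0 0 0 0 0" --pt "-1 0 0 0 0 0 0"

```text
time: 16.05
tool_pos: [482.4, -262.6, 103.2]
tcp_rot: [-180.0, 0.2, 174.1]
ft_force: [-0.1, 0.2, -2.5]
finger_gap: 17.6
grip_force: 40.2
```

apply_moves --pt "-1 0 0 1 0 0 0" --pt "-1 0 0 0 0 0 0" --pt "-1 0 0 1 0 0 0" --pt "-1 0 0 0 0 0 0" --pt "-1 0 0 1 0 0 0" --pt "-1 0 0 0 0 0 0" --pt "-1 0 0 0 0 0 0" --pt "-1 0 0 0 0 0 0"

```text
time: 16.85
tool_pos: [481.8, -262.2, 99.3]
tcp_rot: [180.0, 0.1, 174.1]
ft_force: [0.1, -0.1, -2.5]
finger_gap: 17.6
grip_force: 40.2
```

Run:
```python
from h import *
from bench import r
p,s,b,w=report(r,"w9");dial(b)
```

```text
16.9 [ 481.8 -262.2   99.3] [1.7997e+02 1.5000e-01 1.7412e+02] [-0.7  0.3 -2.5] 17.84198604000539
dial [ 660.36749268 -207.91133118] 78.2198257446289 needle 0.5034652965813348 contrast 73.54611 156.08311 sector 0.7584073464102103 1.4384073464102105 1.0984073464102106
```

apply_moves --pt "-1 0 0 1 0 0 0" --pt "-1 0 0 0 0 0 0" --pt "-1 0 0 1 0 0 0" --pt "-1 0 0 0 0 0 0" --pt "-1 0 0 1 0 0 0" --pt "-1 0 0 0 0 0 0" --pt "-1 0 0 0 0 0 0" --pt "-1 0 0 0 0 0 0"

```text
time: 17.75
tool_pos: [481.9, -262.3, 96.4]
tcp_rot: [180.0, 0.2, 174.1]
ft_force: [-0.4, 0.2, -0.6]
finger_gap: 16.9
grip_force: 40.3
```

Run:
```python
from h import *
from bench import r
p,s,b,w=report(r,"w10");dial(b)
```

```text
17.8 [ 481.9 -262.2   96.3] [1.7997e+02 1.6000e-01 1.7412e+02] [ 0.3 -0.  -0.7] 17.37649815296526
dial [ 660.36749268 -207.91133118] 78.2198257446289 needle 0.7973831113836515 contrast 74.82552 156.17047 sector 0.7584073464102103 1.4384073464102105 1.0984073464102106
```

Contact; lower a touch more, release and withdraw.

apply_moves --pt "-1 0 0 0.6 0 0 0" --pt "-1 0 0 0.5 0 0 0" --pt "-1 0 0 0 0 0 0" --pt "-1 0 0 0 0 0 0" --pt "-0.55 0 0 0 0 0 0" --pt "-0.4 0 0 0 0 0 0" --pt "-0.2 0 0 0 0 0 0" --pt "-0.2 0 0 0 0 0 0"

```text
time: 18.65
tool_pos: [481.9, -262.2, 95.2]
tcp_rot: [180.0, 0.2, 174.1]
ft_force: [0.4, -0.5, 0.5]
finger_gap: 34.2
grip_force: 0.0
```

apply_moves --pt "-0.2 0 0 -3 0 0 0" --pt "-0.2 0 0 -6 0 0 0" --pt "-0.2 0 0 -12 0 0 0" --pt "-0.2 0 0 -25 0 0 0" --pt "-0.2 0 0 -40 0 0 0" --pt "-0.2 20 0 -40 0 0 0" --pt "-0.2 30 0 -20 0 0 0" --pt "-0.2 0 0 0 0 0 0"

```text
time: 19.45
tool_pos: [431.7, -258.4, 247.1]
tcp_rot: [-179.8, 0.5, 174.1]
ft_force: [1.0, -1.3, 0.2]
finger_gap: 34.0
grip_force: 0.0
```

apply_moves --pt "-0.2 0 0 0 0 0 0" --pt "-0.2 0 0 0 0 0 0" --pt "-0.2 0 0 0 0 0 0" --pt "-0.2 0 0 0 0 0 0" --pt "-0.2 0 0 0 0 0 0" --pt "-0.2 0 0 0 0 0 0" --pt "-0.2 0 0 0 0 0 0" --pt "-0.2 0 0 0 0 0 0"

```text
time: 20.25
tool_pos: [431.7, -257.1, 241.0]
tcp_rot: [180.0, 0.1, 174.1]
ft_force: [0.4, -0.1, 0.3]
finger_gap: 34.5
grip_force: 0.0
```

Run:
```python
from h import *
from bench import r
p,s,b,w=report(r,"w11");dial(b)
q=r.snapshot("scene")["color"];cv2.imwrite("pics/w11.png",np.hstack([cv2.convertScaleAbs(cv2.resize(p["color"],(400,300)),alpha=1.4),cv2.resize(q[130:310,160:400],(400,300))]))
W=cloud(p);z=W[...,2];m=(z>104)&(z<116)&(W[...,0]>390)&(W[...,0]<600)&(W[...,1]<-50);Q=W[m];print(cv2.minAreaRect(np.float32(Q[:,:2])),np.linalg.lstsq(np.c_[Q[:,:2],np.ones(len(Q))],Q[:,2],rcond=None)[0])
```

```text
20.3 [ 431.7 -257.1  241. ] [1.7996e+02 1.5000e-01 1.7412e+02] [ 0.2 -0.7 -0.1] 34.45399036232487
dial [ 660.4887085  -206.71679688] 78.65538787841797 needle 1.054447070576075 contrast 75.53852 155.60634 sector 0.7784073464102104 1.4384073464102105 1.1084073464102107
((487.17620849609375, -195.90419006347656), (240.4987030029297, 141.18394470214844), 84.13457489013672) [-5.83021638e-03 -2.39656861e-03  1.11222968e+02]
```

View pics/w11.png

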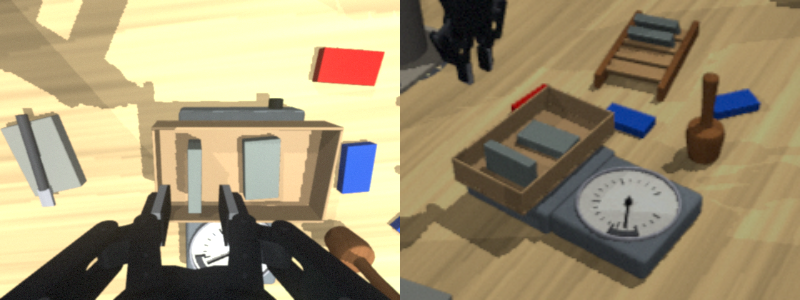

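```bash
cat > m.py <<'E'
from h import *
def inbox(p):
    W=cloud(p);q=Ro.from_euler("z",5.9,degrees=True).apply((W-[487.2,-196,0]).reshape(-1,3)).reshape(W.shape)
    h=cv2.cvtColor(p["color"],cv2.COLOR_BGR2HSV)
    m=(abs(q[...,0])<66)&(abs(q[...,1])<116)&(h[...,1]<75)&(q[...,2]>76)&(q[...,2]<130)
    n,l,S,c=cv2.connectedComponentsWithStats(cv2.erode(m.astype(np.uint8),np.ones((3,3),np.uint8)))
    for i in range(1,n):
        if S[i,4]>150: Q=q[l==i];print(c[i].round(),S[i,4],"z",np.percentile(Q[:,2],[5,50,95]).round(1),cv2.minAreaRect(np.float32(Q[Q[:,2]>np.median(Q[:,2])-4][:,:2])))
    f=q[(abs(q[...,0])<60)&(abs(q[...,1])<110)&(q[...,2]<78)&(q[...,2]>60)];print("floor",np.median(f[:,2]),np.linalg.lstsq(np.c_[f[:,:2],np.ones(len(f))],f[:,2],rcond=None)[0])
E
python3 - <<'E'
from m import *
for n in("w6","w8","w9","w10","w11"):
    print(n);inbox(np.load("pics/%s.npz"%n))
E
```

```text
w6
[273. 208.] 2640 z [120.  121.4 122.5] ((-5.078426361083984, 67.04507446289062), (90.9416275024414, 16.444602966308594), 0.29806506633758545)
floor 71.58123576065543 [-1.99286015e-04 -1.25368767e-03  7.15748099e+01]
w8
[395. 205.] 7125 z [87.3 89.3 90.4] ((-1.9780464172363281, 29.82292938232422), (91.00856018066406, 49.37300491333008), 4.9982523918151855)
floor 71.41370017915567 [-4.24450635e-04 -1.15762446e-03  7.14481264e+01]
w9
[449. 246.] 14911 z [83.4 89.3 90.3] ((-1.6875801086425781, 30.07217025756836), (91.8303451538086, 50.29114532470703), 4.93405294418335)
[272. 274.] 8632 z [105.1 123.1 124.4] ((-1.1957244873046875, -65.212890625), (86.79685974121094, 40.93073272705078), 14.957135200500488)
floor 71.45603478585898 [-3.98505043e-04 -1.16296493e-03  7.15105885e+01]
w10
[451. 248.] 15215 z [83.5 88.1 89.2] ((-1.6799468994140625, 30.119739532470703), (91.89185333251953, 50.46482467651367), 4.903626918792725)
[272. 275.] 8716 z [103.9 120.2 122.1] ((-1.2399215698242188, -65.33562469482422), (87.10767364501953, 40.97588348388672), 15.984845161437988)
floor 70.30937056755911 [-4.15176229e-04 -8.58654640e-04  7.03982805e+01]
w11
[366. 235.] 3932 z [85.8 87.2 88.3] ((-2.379314422607422, 29.891780853271484), (90.91141510009766, 49.01301193237305), 5.318922519683838)
[272. 246.] 1679 z [ 98.4 119.2 120.4] ((1.4215278625488281, -65.97805786132812), (15.907370567321777, 91.6759033203125), 89.64994049072266)
floor 69.30380769309551 [-1.83862598e-03 -9.68108271e-04  6.93704928e+01]
```

Run:
```python
from h import *
from bench import r
P,R=pose(r.sense());a=np.array([488.3,-166,130.]);F=frame(-.8);plan(P,R,a,F)
```

```text
4 rows of [-12.5, 23.7, 27.8] [0.001, 0.008, -0.254]
```

apply_moves --pt "0.5 -12.5 23.7 0 0 0 -0.25" --pt "0.5 -12.5 23.7 0 0 0 -0.25" --pt "0.5 -12.5 23.7 21 0 0 -0.25" --pt "0.5 -12.5 23.7 30 0 0 -0.26" --pt "0.5 0 0 30 0 0 0" --pt "0.5 0 0 30 0 0 0" --pt "0.5 0 0 0 0 0 0" --pt "0.5 0 0 0 0 0 0"

```text
time: 21.2
tool_pos: [488.2, -166.0, 130.5]
tcp_rot: [180.0, 0.1, 179.2]
ft_force: [0.4, -0.7, 1.0]
finger_gap: 64.1
grip_force: 0.0
```

Run:
```python
from m import *
from bench import r
p,s,b,w=report(r,"w12");inbox(p)
P,R=pose(s);plan(P,R,np.array([488.3,-166,73.]),frame(-.8))
```

```text
21.25 [ 489.2 -166.5  131.8] [-179.99    0.23  179.16] [0.1 0.9 0.2] 64.5037339721476
[109. 235.] 9228 z [ 83.5 118.1 120.2] ((1.0140190124511719, -65.61295318603516), (18.53287124633789, 90.55939483642578), 89.99923706054688)
[273. 232.] 9690 z [86.3 87.4 88.4] ((-1.7957687377929688, 30.691314697265625), (91.36083221435547, 48.47002410888672), 5.110410213470459)
floor 69.43687355425658 [ 2.39904997e-04 -2.88486845e-03  6.95700235e+01]
2 rows of [0.5, 0.3, 29.4] [-0.001, 0.023, -0.004]
```

apply_moves --pt "0.5 0 0 15 0 0 0" --pt "0.5 0 0 20 0 0 0" --pt "0.5 0 0 14 0 0 0" --pt "0.5 0 0 8 0 0 0" --pt "0.5 0 0 0 0 0 0" --pt "0.4 0 0 0 0 0 0" --pt "0.3 0 0 0 0 0 0" --pt "0.2 0 0 0 0 0 0" --squeeze 30

```text
time: 22.1
tool_pos: [489.3, -166.3, 74.1]
tcp_rot: [-180.0, 0.2, 179.2]
ft_force: [0.2, 0.5, 0.7]
finger_gap: 51.4
grip_force: 0.1
```

apply_moves --pt "0 0 0 0 0 0 0" --pt "0 0 0 0 0 0 0" --pt "0 0 0 0 0 0 0" --pt "0 0 0 -2 0 0 0" --pt "0 0 0 -4 0 0 0" --pt "0 0 0 -5 0 0 0" --pt "0 0 0 0 0 0 0" --pt "0 0 0 0 0 0 0"

```text
time: 22.9
tool_pos: [488.6, -166.1, 84.3]
tcp_rot: [180.0, 0.2, 179.2]
ft_force: [0.2, 0.2, -2.4]
finger_gap: 48.9
grip_force: 34.7
```

Run:
```python
from m import *
from bench import r
p,s,b,w=report(r,"w13");inbox(p);dial(b)
P,R=pose(s);u=Ro.from_euler("z",-5.9,degrees=True).apply([0,60,0])+[487.2,-196,P[2]];print(u);plan(P,R,u,frame(-5.9))
```

```text
22.95 [ 488.5 -166.    84.1] [1.7998e+02 1.4000e-01 1.7917e+02] [ 0.6 -0.5 -2. ] 48.847896010970025
[ 53. 266.] 17435 z [ 83.  116.2 122.1] ((0.3809661865234375, -65.76885986328125), (19.66558074951172, 89.54449462890625), 89.54907989501953)
[273. 274.] 21115 z [ 95.9  97.2 119.3] ((-2.33502197265625, 30.04437828063965), (91.7940673828125, 74.52893829345703), 5.498812198638916)
floor 71.44640463263062 [ 1.71633130e-03 -2.63394769e-03  7.15815903e+01]
dial [ 659.84967041 -206.8012085 ] 78.99694061279297 needle 0.556834290360342 contrast 74.727104 153.99316 sector 0.7584073464102103 1.418407346410211 1.0884073464102106
[ 493.36755221 -136.31783097   84.13295771]
2 rows of [-1.9, 14.9, 0.0] [0.003, 0.014, 0.507]
```

apply_moves --pt "0 -1 6 0 0 0 0.2" --pt "0 -1 8 0 0 0 0.3" --pt "0 -1 8 0 0 0 0.3" --pt "0 -1 8 0 0 0 0.2" --pt "0 0 0 2 0 0 0" --pt "0 0 0 2 0 0 0" --pt "0 0 0 2 0 0 0" --pt "0 0 0 0 0 0 0"

```text
time: 23.8
tool_pos: [493.7, -136.4, 77.7]
tcp_rot: [180.0, 0.1, 174.2]
ft_force: [0.0, 0.4, -1.9]
finger_gap: 49.2
grip_force: 34.7
```

apply_moves --pt "0 0 0 1 0 0 0" --pt "0 0 0 0.5 0 0 0" --pt "0 0 0 0.5 0 0 0" --pt "0 0 0 0.5 0 0 0" --pt "0 0 0 0.5 0 0 0" --pt "0 0 0 0 0 0 0" --pt "0 0 0 0 0 0 0" --pt "0 0 0 0 0 0 0"

```text
time: 24.6
tool_pos: [494.2, -136.3, 75.4]
tcp_rot: [180.0, 0.2, 174.2]
ft_force: [-0.4, -0.2, -0.5]
finger_gap: 49.2
grip_force: 34.8
```

Run:
```python
from m import *
from bench import r
p,s,b,w=report(r,"w14");inbox(p);dial(b)
```

```text
24.65 [ 494.2 -136.3   75.3] [1.7997e+02 1.6000e-01 1.7417e+02] [-0.5 -0.1 -1. ] 49.56866261161158
[274. 278.] 22821 z [ 87.1  88.3 124.4] ((0.3122100830078125, 60.409812927246094), (85.4986572265625, 102.03983306884766), 60.770042419433594)
[ 20. 303.] 7806 z [ 78.7  90.6 109. ] ((1.987640380859375, -57.10761642456055), (90.68120574951172, 3.6256606578826904), 0.2696211338043213)
floor 70.23031432260467 [ 1.51447057e-03 -4.60152770e-03  7.04717840e+01]
dial [ 660.43713379 -206.67593384] 78.63936614990234 needle 0.8775333952714784 contrast 74.360565 154.69867 sector 0.7784073464102104 1.4384073464102105 1.1084073464102107
```

apply_moves --pt "0 0 0 0.5 0 0 0" --pt "0 0 0 0.3 0 0 0" --pt "0 0 0 0 0 0 0" --pt "0.25 0 0 0 0 0 0" --pt "0.3 0 0 0 0 0 0" --pt "0.4 0 0 0 0 0 0" --pt "0.4 0 0 0 0 0 0" --pt "0.4 0 0 0 0 0 0"

```text
time: 25.5
tool_pos: [494.1, -136.2, 74.4]
tcp_rot: [180.0, 0.1, 174.2]
ft_force: [-0.0, 0.5, 0.9]
finger_gap: 59.8
grip_force: 0.0
```

apply_moves --pt "0.4 0 0 -3 0 0 0" --pt "0.4 0 0 -8 0 0 0" --pt "0.4 0 0 -15 0 0 0" --pt "0.4 0 0 -30 0 0 0" --pt "0.4 0 0 -40 0 0 0" --pt "0.4 0 0 -40 0 0 0" --pt "0.4 20 0 -30 0 0 0" --pt "0.4 30 0 0 0 0 0"

```text
time: 26.3
tool_pos: [446.6, -132.3, 247.6]
tcp_rot: [-179.9, 0.7, 174.2]
ft_force: [-0.4, -0.1, 0.3]
finger_gap: 59.7
grip_force: 0.0
```

apply_moves --pt "0.4 0 0 0 0 0 0" --pt "0.4 0 0 0 0 0 0" --pt "0.4 0 0 0 0 0 0" --pt "0.4 0 0 0 0 0 0" --pt "0.4 0 0 0 0 0 0" --pt "0.4 0 0 0 0 0 0" --pt "0.4 0 0 0 0 0 0" --pt "0.4 0 0 0 0 0 0"

```text
time: 27.1
tool_pos: [443.9, -131.2, 240.1]
tcp_rot: [180.0, 0.1, 174.2]
ft_force: [-0.5, 0.0, 0.5]
finger_gap: 60.0
grip_force: 0.0
```

Run:
```python
from m import *
from bench import r
p,s,b,w=report(r,"w15");inbox(p);dial(b)
q=r.snapshot("scene")["color"];cv2.imwrite("pics/w15.png",np.hstack([cv2.convertScaleAbs(cv2.resize(p["color"],(400,300)),alpha=1.4),cv2.resize(q[130:310,160:400],(400,300))]))
W=cloud(p);z=W[...,2];m=(z>104)&(z<116)&(W[...,0]>390)&(W[...,0]<600)&(W[...,1]<-50);Q=W[m];print(cv2.minAreaRect(np.float32(Q[:,:2])))
```

```text
27.15 [ 444.  -131.2  240.2] [1.7996e+02 1.4000e-01 1.7417e+02] [ 0.8 -0.3 -0.5] 59.46950961661231
[272. 238.] 3745 z [86.1 87.4 88.5] ((-0.516510009765625, 60.495445251464844), (90.47602081298828, 47.71427536010742), 0.06973225623369217)
[144. 246.] 3042 z [ 84.4 118.3 120.3] ((1.3112525939941406, -65.21674346923828), (91.40277099609375, 17.722131729125977), 0.01895431987941265)
floor 69.48281697847051 [-9.68613331e-04 -2.22935988e-03  6.95681574e+01]
dial [ 660.43713379 -206.67593384] 78.63936614990234 needle 1.0529809321213384 contrast 74.20182 153.34093 sector 0.7784073464102104 1.4384073464102105 1.1084073464102107
((487.02435302734375, -196.199951171875), (240.3223114013672, 140.62583923339844), 84.18364715576172)
```

View pics/w15.png

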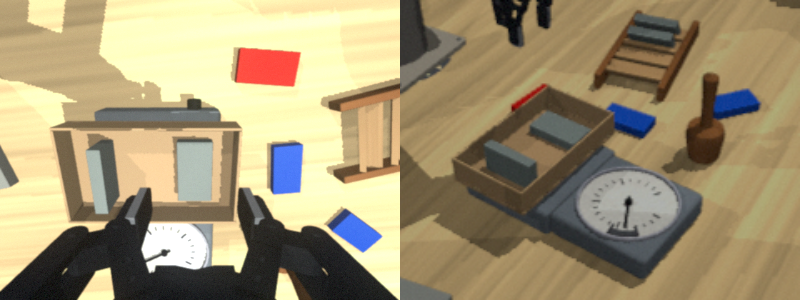

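Both strips now sit at opposite ends (+60 and -65 mm). The carton is level and has not moved, and the pointer reads 1.05 rad inside the 0.78–1.43 rad sector. Two strips remain in the rack.

```bash
python3 -c "
from bench import r
print(r.hand_in())"
```

```text
the job is handed in; nothing more can be done
None
```

Job handed in: two strips are in the carton, one at each end, the carton is level and the pointer rests mid-sector; strip 1 was set upright, got knocked flat when I carried strip 2 over it, and I re-placed it lying flat at its end.

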